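# Cull the short pull post and set the jig's clamp nut

### The arm

A 6-joint arm with a two-finger parallel gripper is mounted at the origin on the work surface. World frame = base frame: x ahead of the robot, y to its left, z up, the work surface at z = 0. Lengths are in mm, angles in rad, forces in N, time in s.
With the tool pointing down it reaches from about 300 to 750 mm from the base axis. Payload 8.5 kg.
Tool frame: the origin (TCP) lies on the centre line of the jaws, within the pads' length; the fingertips stand 17 mm ahead of it and the grasp point (between the pads) lies 2 mm behind it (manip.tip_reach is the distance from the TCP to the fingertips, in mm); z points along the fingers, y is the line along which they close (so a half turn about z gives the same grasp; the last joint's range is limited). The gripper opens to 85 mm and grips with 20 to 120 N. Pads are 22 mm wide; open, the fingers measure 114 mm over their backs; the gripper's body (76 mm by 85 mm) begins 54 mm behind the grasp point. The pads swing forward as they close: fully open they stand 13 mm farther back than shut.
Start: joints at [1.086, 0.381, 1.297, -0, 1.464, -0.215], TCP at [146.588, 530.087, 248.322] pointing down, gripper open.
Joint ranges: [-3.11, 3.11], [-0.89, 2.33], [0.22, 2.48], [-1.42, 4.56], [0.17, 2.85], [-2.88, 2.88]. Speed limits (rad/s): [2.39, 2.39, 3.14, 3.14, 3.14, 3.14].

### API

Orientations are given as a unit quaternion [w, x, y, z].
In Python, from rig import manip, imaging, workorder, search_frame, cut_out, place_of gives the robot as it stands.
- The arm moves only by the shell command python3 -m jog 'ROWS' [FORCE]. ROWS is a JSON object of lists of equal length, an entry for each row: "grip": the closure, from -1 (fully open) to 1 (shut), so that 0 is half open; "dp": the shift along the tool's x, y, z in cm, a list of three; "yaw": the turn about the tool's z in degrees. A call has 1 to 20 rows; each row shifts and turns the commanded pose from where the row before left it, along the tool's axes as they then stand; what a row does not reach is not made up. A row lasts 1/12 s, in which the tool goes at most 41.7 mm and 7.16 degrees, less where a joint would pass 70% of its speed; a pose out of reach is approached as far as the arm can. A call is refused whole if a number of a shift passes 4.17 or a number of a turn 7.16, either way. A call with a gripper value outside its range is refused whole. The fingers move at their own pace and stop on an object; FORCE is the grip in N (left out, the last holds). Time passes only in rows, so rows that do not move let the fingers close. It gives the time, the measured TCP pose, the force, the opening and the grip force at its end, in the units of the state.
- manip.state(): the state, without advancing time (a new reading comes with each control period).
- imaging.capture(name): name is "side" or "top" or "wrist"; returns a dict with "image" (420x560x3 uint8, red, green, blue), "z_map" (420x560 float32, mm along the optical axis (not along the pixel's ray), 0 where there is no reading), "camera_matrix" (3x3 intrinsics, pixels), "xyz" and "orientation" of the camera in the world. Camera axes: x right, y up, looking along -z (the intrinsics and any distortion apply to the point x, -y, -z); pixel columns grow to the right and rows downward; lengths in mm; the calibration is good to about 2 mm. A picture is of the moment at which its call begins.
- workorder.sign_off(): hands the job in; it is judged then, once.
Trained networks look in the newest picture that a camera, given by its name, has taken for a name from the list of things; names that differ only in an ending like _2 or _b are one class to them, and where a whole thing is asked for, a point or a joint stands for the part that bears it (a point fixed in the world has none). Each returns a list of dicts, best first, with "score" (0 to 1); they miss things now and then, are a little off and sometimes report something else, mostly with a low value. They report only what shows in the picture. A call takes as long as a camera call. They do not tell look-alikes from the thing itself.
- search_frame(camera, target): "location" ([x, y, z] in mm, in world coordinates, good to about 4 mm: the middle of the surface that is visible of it).
- cut_out(camera, target): "mask" (420x560 bool, what is visible of it).
- place_of(camera, target): "location" ([x, y, z] in mm, in world coordinates, good to about 4 mm: a listed point, or the origin of a listed thing).
The state is a dict: "time_s": time; "joint_positions": joint angles; "qd": joint speeds; "effort": joint torques, N m; "position": TCP position; "tool_rot": TCP orientation; "contact_force": force on the tool from outside, world axes, zero at the start; "ft_torque": the same for the moment, N m; "grip_width": finger opening in mm; "grasp_force": force on a finger pad.
Only numpy, scipy, OpenCV 4.12 (cv2) and the standard library are available. Lean on these libraries where they do the work, as an engineer would, in place of code of your own. Each camera call takes 0.05 s, during which the arm holds its last target. There are 200 camera calls.

### The job

Before drilling the drawer fronts, pull the one post that is too short out of the jig on the counter and put it in the scrap tray, leaving the good posts in their pockets. Then screw the jig's knurled nut down until it bottoms out, back it off a quarter turn, and finish still holding the nut there in the gripper: do not let go. Leave everything else on the counter alone.

Things in the scene. Friction and masses are not known exactly. Their poses are not given: they have to be found in the camera images.
- jig: Fixed aluminium jig plate, 90 (x) by 290 (y, -155 to +135) mm, 12 mm thick; origin on the counter. On its x = 0 line: four pockets 5 mm deep at y = -130, -85, -40, +5 mm, each with a loose upright steel post 18 mm across, and at y = +100 mm a pillar 30 mm across, its top 32 mm above the counter, with a threaded stud up to 86 mm, on which the clamp nut runs.
- cap: Knurled steel clamp nut, 36 mm across, 26 mm high, already started on the jig's stud; origin at its middle, 45 mm above the counter when bottomed. Right-hand thread, 8 mm per turn: clockwise from above lowers it. It starts 0.4 to 0.8 turn above the pillar, turns stiffly (0.1 N m), stays where left, stops hard at the bottom, where turning fingers slip. This pose does not turn.
- cap_turn (a joint): Angle of the clamp nut in rad: 0 = bottomed on the pillar, growing as it is unscrewed (counter-clockwise seen from above). A small dimple near the rim of its top face turns with it.
- post_short_center (a point): Middle (half-way up) of the odd post: steel, 18 mm in diameter like the others but only 34 mm long (29 mm stands out of its pocket). It may be in any of the four pockets.
- post_a_center (a point): Middle (half-way up) of a good post: steel, 18 mm in diameter, 50 mm long, standing in one of the pockets; it stays there.
- post_b_center (a point): Middle (half-way up) of a good post: steel, 18 mm in diameter, 50 mm long, standing in one of the pockets; it stays there.
- post_c_center (a point): Middle (half-way up) of a good post: steel, 18 mm in diameter, 50 mm long, standing in one of the pockets; it stays there.
- scrap: Square, open dark steel scrap tray fixed to the counter, 110 x 110 mm, 20 mm high, walls 3 mm and floor about 3 mm thick; origin under its centre, on the counter.
- tape: Bystander: tape measure, black, 65 x 36 x 60 mm high; origin at its underside, leave alone.
- carton: Bystander: small paper carton, 75 x 55 x 45 mm high; origin at its underside, leave alone.
- pull: Bystander: finished drawer pull, a bar 172 mm long along its y, 34 mm high; origin at its underside, leave alone.
- driver: Bystander: screwdriver lying along its x; origin at its underside, leave alone.
- mug: Bystander: blue mug, 82 mm across, 95 mm high; origin at its underside, leave alone.
- adapter: Bystander: black power adapter, about 88 x 45 x 32 mm high; origin at its underside, leave alone.
- flange: Bystander: flat steel ring, 48 mm across, 8 mm high; origin at its underside, leave alone.
There are look-alikes about, which are no part of the job. Of the things that look like the scrap, take the one that is farthest to the robot's left at the start.

How it is judged (in metres and radians):
On the way, in this order (a step that is already met when the one before it is completed fails the run):
1. the short post lies or stands in the scrap tray, let go (x of post_short_center in the frame of scrap between -0.05 and 0.05 m and y of post_short_center in the frame of scrap between -0.05 and 0.05 m and height (world z) of post_short_center below 0.028 m and distance between the grasp point and post_short_center above 0.04 m), for 0.2 s.
2. the nut is screwed down until it bottoms out (value of joint cap_turn below 0.08 rad), for 0.1 s.
At the end, for the whole second after the job is handed in: Short post in the tray (its middle within 50 mm of the tray centre along each tray axis, under 28 mm high); nut backed off 70 to 110 degrees from its bottom and still gripped (over 5 N, grasp within 20 mm of its axis); the three good posts within 12 mm of where they were (x of post_short_center in the frame of scrap between -0.05 and 0.05 m and y of post_short_center in the frame of scrap between -0.05 and 0.05 m and height (world z) of post_short_center below 0.028 m and value of joint cap_turn between 1.22 and 1.92 rad and contact force between the fingers and cap above 5 N and horizontal distance between the grasp point and cap below 0.02 m and distance of each of post_a_center, post_b_center, post_c_center from where it was at the start of the episode below 0.012 m); the arm keeps its last pose, push and grip.
It fails at once if a good post is lifted or pushed out of its pocket (distance of any of post_a_center, post_b_center, post_c_center from where it was at the start of the episode above 0.02 m).
It fails at once if a bystander is shoved more than 30 mm (distance of any of tape, carton, pull, driver, mug, adapter, flange from where it was at the start of the episode above 0.03 m).
It also fails if it takes over 67 s, if anything falls off the work surface, if the arm or the gripper's body presses on something with over 40 N, if the wrist force passes 120 N, or if a joint passes its speed limit or range.

## Working session

There is one attempt and no reset: what is moved stays moved. The work goes in short steps, Python scripts to look and compute and a shell command to move; the robot and the scene stay as the last step left them, time stands still between calls to the robot, and variables do not carry over. Pictures are saved under pics/ and viewed, at most 10 in all, crops included, and the job is handed in when it is done.

```bash
mkdir -p pics; cat > h.py <<'E'
import numpy as np,cv2
from scipy.spatial.transform import Rotation as R
from rig import manip, imaging, workorder, search_frame, cut_out, place_of
def q2R(q): return R.from_quat([q[1],q[2],q[3],q[0]]).as_matrix()
def cloud(c):
    K=np.array(c["camera_matrix"]);z=c["z_map"];v,u=np.mgrid[:z.shape[0],:z.shape[1]]
    p=np.stack([(u-K[0,2])/K[0,0]*z,-(v-K[1,2])/K[1,1]*z,-z],-1)
    return p@q2R(c["orientation"]).T+np.array(c["xyz"])
def proj(c,P):
    K=np.array(c["camera_matrix"]);p=q2R(c["orientation"]).T@(np.array(P)-np.array(c["xyz"]))
    return K[0,0]*p[0]/-p[2]+K[0,2],K[1,1]*-p[1]/-p[2]+K[1,2]
def save(n,im): cv2.imwrite("pics/"+n,cv2.cvtColor(im,cv2.COLOR_RGB2BGR))
E
python3 - <<'E'
from h import *
print(manip.state())
for n in ["top","side"]:
    c=imaging.capture(n);save(n+"0.png",c["image"]);print(n,c["xyz"])
    for t in ["jig","cap","post_short_center","post_a_center","scrap","tape","carton","pull","driver","mug","adapter","flange"]:
        print(t,[(np.round(d["location"]).tolist(),round(d["score"],2),np.round(proj(c,d["location"])).tolist()) for d in place_of(n,t)])
E
```

```text
{'time_s': 0.0, 'joint_positions': array([ 1.08569757e+00,  3.81188971e-01,  1.29827240e+00,  4.46426443e-05,
        1.46358450e+00, -2.15329342e-01]), 'qd': array([-0.00112301,  0.00046708,  0.00077897,  0.00278414, -0.00090394,
        0.00026587]), 'effort': array([-1.77184669e-03, -4.48463094e+01, -2.31261224e+01, -3.56795708e-04,
        4.97123692e-03,  5.39181116e-06]), 'position': array([146.45921667, 529.86273828, 247.71160727]), 'tool_rot': array([-2.70142891e-04,  1.34478415e-01,  9.90916256e-01, -6.74888861e-04]), 'contact_force': array([-0.74183191, -0.29562428,  0.30428161]), 'ft_torque': array([0.03005562, 0.02781246, 0.05567335]), 'grasp_force': 0.0, 'grip_width': 85.67593294653771}
top [ 320.17745057   14.58648081 1041.54376185]
jig [([655.0, 30.0, 1.0], 0.63, [293.0, 159.0])]
cap [([464.0, 250.0, 3.0], 0.73, [189.0, 226.0]), ([656.0, 135.0, 50.0], 0.61, [248.0, 146.0])]
post_short_center [([547.0, -339.0, 1.0], 0.62, [445.0, 221.0]), ([657.0, 41.0, 20.0], 0.47, [288.0, 155.0])]
post_a_center [([654.0, -55.0, 36.0], 0.63, [329.0, 159.0])]
scrap [([288.0, -255.0, 2.0
[... 665 characters left out ...]
[312.0, 177.0])]
post_short_center [([654.0, 40.0, 28.0], 0.66, [326.0, 206.0])]
post_a_center [([653.0, -51.0, 31.0], 0.58, [342.0, 230.0])]
scrap [([429.0, -9.0, 3.0], 0.92, [246.0, 250.0]), ([289.0, -256.0, 1.0], 0.83, [212.0, 370.0])]
tape [([546.0, -334.0, -7.0], 0.83, [359.0, 363.0])]
carton [([470.0, -253.0, -1.0], 0.69, [304.0, 336.0])]
pull [([662.0, 134.0, 54.0], 0.68, [314.0, 175.0]), ([789.0, 5.0, 5.0], 0.65, [378.0, 209.0])]
driver [([584.0, 318.0, -0.0], 0.89, [263.0, 158.0]), ([657.0, 40.0, 25.0], 0.64, [327.0, 206.0])]
mug [([408.0, 392.0, 2.0], 0.62, [199.0, 155.0])]
adapter [([748.0, -291.0, -3.0], 0.89, [435.0, 309.0])]
flange [([464.0, 251.0, -1.0], 0.71, [230.0, 181.0])]
```

```bash
python3 - <<'E'
from h import *
for n in ["top","side"]:
    c=imaging.capture(n);P=cloud(c);np.savez(n+".npz",**c)
    if n=="side":
        im=c["image"][130:300,180:440];save("sidecrop.png",cv2.resize(im,None,fx=3,fy=3,interpolation=cv2.INTER_CUBIC))
    # heights of jig posts
    m=(P[...,2]>35)&(P[...,2]<110)&(abs(P[...,0]-655)<35)&(abs(P[...,1]-30)<160)
    k,l,s,cen=cv2.connectedComponentsWithStats(m.astype(np.uint8))
    for i in range(1,k):
        q=P[l==i]
        if len(q)>8: 
            zt=np.percentile(q[:,2],90);qq=q[q[:,2]>zt-5];print(n,len(q),np.round(np.median(q,0)),"top",round(zt,1),np.round(qq.mean(0)),cen[i].round())
    m=(P[...,2]>12)&(P[...,2]<28)&(abs(P[...,0]-430)<80)&(abs(P[...,1]+8)<80)
    q=P[m];print("tray",cv2.minAreaRect(q[:,:2].astype(np.float32)))
    m=(P[...,2]>6)&(P[...,2]<17)&(abs(P[...,0]-655)<70)&(abs(P[...,1]-25)<180)
    print("jig",cv2.minAreaRect(P[m][:,:2].astype(np.float32)))
E
```

```text
top 236 [655. 131.  63.] top 84.4 [660. 133.  85.] [249. 145.]
top 50 [656.  38.  41.] top 43.5 [656.  38.  41.] [290. 153.]
top 67 [653.  -7.  56.] top 58.8 [655.  -7.  57.] [309. 154.]
top 64 [651. -52.  56.] top 59.2 [653. -52.  57.] [328. 157.]
top 67 [649. -96.  56.] top 59.2 [652. -96.  57.] [348. 160.]
tray ((429.83294677734375, -6.743267059326172), (110.0064697265625, 110.2648696899414), 84.69078063964844)
jig ((656.5469360351562, 24.505538940429688), (107.11674499511719, 347.2120361328125), 1.2081083059310913)
side 221 [656. 124.  62.] top 83.4 [659. 129.  85.] [314. 175.]
side 39 [656.  34.  41.] top 42.3 [656.  35.  41.] [328. 203.]
side 82 [652. -13.  51.] top 58.3 [655. -10.  57.] [336. 213.]
side 86 [651. -58.  51.] top 58.3 [653. -55.  57.] [344. 226.]
side 89 [ 649. -103.   53.] top 58.3 [651. -99.  57.] [353. 240.]
tray ((429.6700439453125, -8.568225860595703), (113.38365936279297, 109.9917221069336), 84.86846923828125)
jig ((656.1400756835938, 20.899795532226562), (291.3925476074219, 92.44212341308594), 87.99951171875)
```

View pics/top0.png

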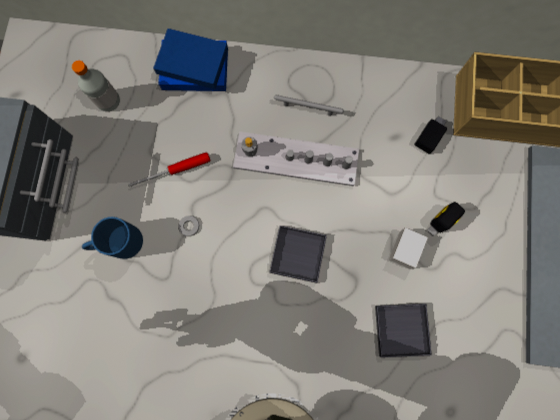

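View pics/sidecrop.png

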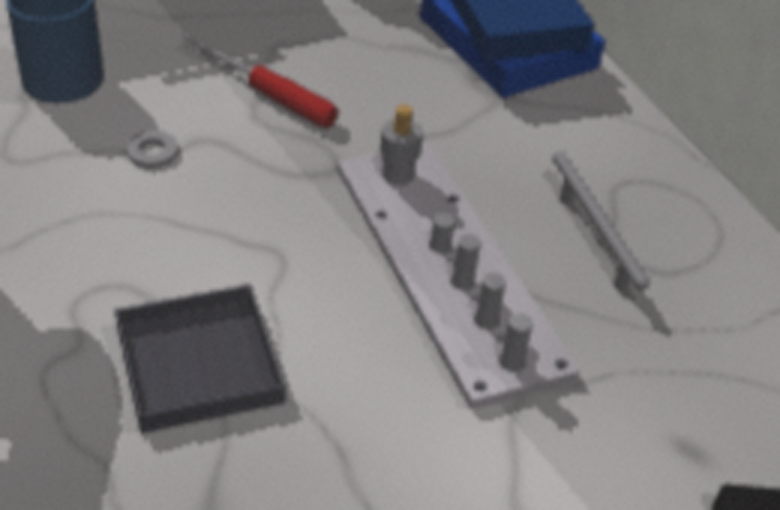

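The top view shows two dark trays, at (298,254) → (430,-8) and (401,330) → (288,-255). The first is farther to the robot's left (larger y), so it is the scrap tray. The short post is the one next to the nut. In the side crop it sits at (443,232), visibly shorter than the three at (466,262), (490,300) and (516,343). Its measured top is 42 mm against 58 mm, which fits the 29 mm stand-out. Next I turn the tool and move over the short post.

```bash
python3 -m jog '{"grip":[-1,-1,-1,-1,-1,-1,-1,-1,-1,-1,-1],"dp":[[0,0,0],[0,0,0],[0,0,0],[0,0,0],[0,0,0],[0,0,0],[0,0,0],[0,0,0],[0,0,0],[0,0,0],[0,0,0]],"yaw":[7,7,7,7,7,7,7,7,7,7,7]}' 40
python3 -m jog '{"grip":[-1,-1,-1,-1,-1,-1,-1,-1,-1,-1,-1,-1,-1,-1,-1,-1,-1,-1,-1,-1],"dp":[[-2.35,2.65,0.4],[-2.35,2.65,0.4],[-2.35,2.65,0.4],[-2.35,2.65,0.4],[-2.35,2.65,0.4],[-2.35,2.65,0.4],[-2.35,2.65,0.4],[-2.35,2.65,0.4],[-2.35,2.65,0.4],[-2.35,2.65,0.4],[-2.35,2.65,0.4],[-2.35,2.65,0.4],[-2.35,2.65,0.4],[-2.35,2.65,0.4],[-2.35,2.65,0.4],[-2.35,2.65,0.4],[-2.35,2.65,0.4],[-2.35,2.65,0.4],[-2.35,2.65,0.4],[0,0,0]],"yaw":[0,0,0,0,0,0,0,0,0,0,0,0,0,0,0,0,0,0,0,0]}'
python3 - <<'E'
from h import *
s=manip.state();print(s["joint_positions"])
T=q2R(s["tool_rot"]);print(T.round(3),s["position"])
c=imaging.capture("wrist");P=cloud(c);save("w1.png",c["image"])
for t in ["post_short_center","cap","scrap"]: print(t,[(np.round(d["location"]).tolist(),round(d["score"],2)) for d in place_of("wrist",t)])
m=(P[...,2]>35)&(P[...,2]<110)&(abs(P[...,0]-655)<35)&(abs(P[...,1]-30)<160)
k,l,st,cen=cv2.connectedComponentsWithStats(m.astype(np.uint8))
for i in range(1,k):
    q=P[l==i]
    if len(q)>30:
        zt=np.percentile(q[:,2],90);qq=q[q[:,2]>zt-4];print(len(q),"top",round(zt,1),cv2.minEnclosingCircle(qq[:,:2].astype(np.float32)),cen[i].round())
E
```

```text
time_s: 2.32
position: [146.6, 530.1, 248.3]
tool_rot: [-0.0, 0.724, 0.69, 0.0]
contact_force: [-0.2, 0.3, -0.2]
grip_width: 85.4
grasp_force: 0.0
time_s: 3.98
position: [633.7, 57.7, 170.7]
tool_rot: [0.001, 0.724, 0.69, -0.0]
contact_force: [0.4, 0.4, -1.2]
grip_width: 85.5
grasp_force: 0.0
[-9.45650897e-02  5.90577500e-01  1.16308445e+00 -1.12528006e-03
  1.38753883e+00 -4.69123550e-02]
[[ 0.047  0.999  0.   ]
 [ 0.999 -0.047 -0.001]
 [-0.001  0.    -1.   ]] [633.66957682  57.6577642  170.65078531]
post_short_center [([658.0, 39.0, 26.0], 0.84)]
cap [([660.0, 131.0, 51.0], 0.71)]
scrap []
2718 top 84.9 ((658.8756713867188, 132.08853149414062), 7.754755973815918) [317.  90.]
427 top 40.9 ((655.7804565429688, 37.45323944091797), 8.95240592956543) [313. 221.]
646 top 56.6 ((654.214111328125, -7.357007026672363), 9.077000617980957) [313. 280.]
653 top 56.6 ((652.7422485351562, -52.07847595214844), 9.034784317016602) [313. 330.]
138 top 43.3 ((651.2259521484375, -92.4031982421875), 7.3997297286987305) [310. 363.]
```

View pics/w1.png

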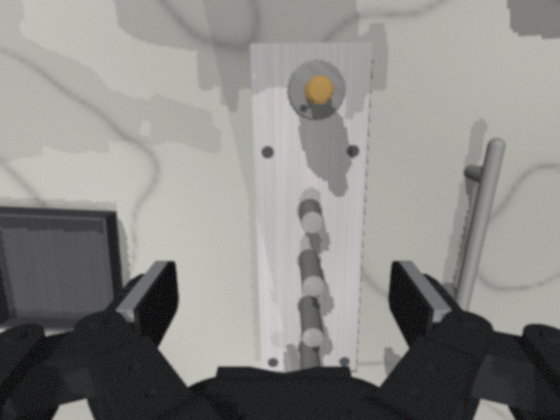

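The wrist view shows the short post at (312,222), the nut at (316,89) with its dimple at about (304,108), and the good posts at (313,286) and (313,338). The short post's top measures 41 mm, as expected. Now I descend and grip it.

```bash
python3 -m jog '{"grip":[-1,-1,-1,-1,-1,-1,-1,-1,-1,-1,-1,-1,-1,1,1,1,1,1,1,1],"dp":[[-0.48,0.58,0],[-0.48,0.58,0],[-0.48,0.58,1],[-0.47,0.56,2],[0,0,2],[0,0,2],[0,0,1.5],[0,0,1.5],[0,0,1.2],[0,0,1.2],[0,0,0.8],[0,0,0.5],[0,0,0],[0,0,0],[0,0,0],[0,0,0],[0,0,0],[0,0,0],[0,0,0],[0,0,0]],"yaw":[0,0,0,0,0,0,0,0,0,0,0,0,0,0,0,0,0,0,0,0]}' 40
```

```text
time_s: 5.85
position: [653.8, 42.2, 36.1]
tool_rot: [0.001, 0.722, 0.692, 0.001]
contact_force: [4.0, -1.1, 2.7]
grip_width: 16.8
grasp_force: 39.1
```

```bash
python3 -m jog '{"grip":[1,1,1,1,1,1,1,1,1],"dp":[[0,0,-0.5],[0,0,-0.5],[0,0,-1],[0,0,-1.5],[0,0,-2],[0,0,-2],[0,0,-2],[0,0,0],[0,0,0]],"yaw":[0,0,0,0,0,0,0,0,0]}' 50
python3 - <<'E'
from h import *
s=manip.state();T=q2R(s["tool_rot"]);p=s["position"];print(p,T[:,0].round(3),T[:,1].round(3))
for d in ([429.7,-7.5,60]-p,[429.7,-7.5,33]-p): print("tool cm",(T.T@d/10).round(2))
c=imaging.capture("side");P=cloud(c)
print([(np.round(d["location"]).tolist(),round(d["score"],2)) for d in place_of("side","post_short_center")])
u,v=map(int,proj(c,p));save("s2.png",cv2.resize(c["image"][v-60:v+80,u-90:u+90],None,fx=3,fy=3))
E
```

```text
time_s: 6.6
position: [652.6, 42.4, 131.3]
tool_rot: [0.001, 0.722, 0.692, 0.0]
contact_force: [-0.2, 1.1, -1.8]
grip_width: 15.9
grasp_force: 49.7
[652.56811012  42.36377801 131.273203  ] [ 0.043  0.999 -0.   ] [ 0.999 -0.043  0.001]
tool cm [ -5.94 -22.06   7.1 ]
tool cm [ -5.93 -22.07   9.8 ]
[([655.0, 39.0, 117.0], 0.61)]
```

View pics/s2.png

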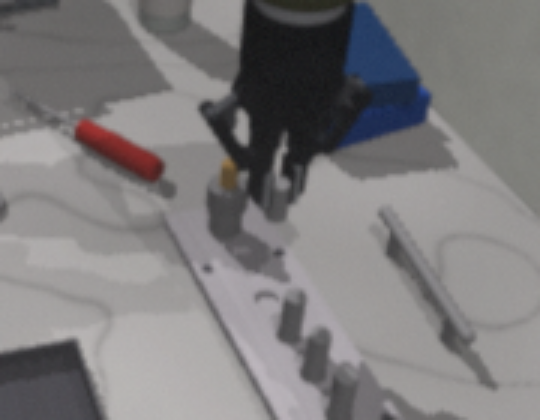

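The picture shows the short post hanging between the fingers at (277,195). Its pocket is empty at (265,297) and the three good posts still stand at (292,315), (316,355) and (344,390). Next it goes to the tray.

```bash
python3 -m jog '{"grip":[1,1,1,1,1,1,1,1,1,1,1,1,1],"dp":[[-0.6,-2.2,0],[-0.6,-2.2,0],[-0.6,-2.2,0],[-0.6,-2.2,0],[-0.6,-2.2,0],[-0.6,-2.2,0],[-0.6,-2.2,1],[-0.6,-2.2,1.5],[-0.6,-2.2,2],[-0.6,-2.2,2],[0,0,0],[0,0,0],[0,0,0]],"yaw":[0,0,0,0,0,0,0,0,0,0,0,0,0]}' 50
```

```text
time_s: 7.78
position: [430.9, -8.3, 65.3]
tool_rot: [0.0, 0.722, 0.692, 0.0]
contact_force: [-0.0, 0.1, -0.4]
grip_width: 16.4
grasp_force: 49.7
```

```bash
python3 -m jog '{"grip":[1,1,1,1,1,1,0.2,0.2,0.2,0.2,0.2,0.2,0.2,0.2,0.2,0.2,0.2,0.2],"dp":[[0,0,1],[0,0,1],[0,0,0.7],[0,0,0.3],[0,0,0],[0,0,0],[0,0,0],[0,0,0],[0,0,0],[0,0,0],[0,0,-0.5],[0,0,-1],[0,0,-2],[0,0,-3],[0,0,-3],[0,0,-3],[0,0,0],[0,0,0]],"yaw":[0,0,0,0,0,0,0,0,0,0,0,0,0,0,0,0,0,0]}' 50
python3 - <<'E'
from h import *
s=manip.state();T=q2R(s["tool_rot"]);p=s["position"];print(p,T[:,0].round(3),T[:,1].round(3),s["joint_positions"].round(2))
for n in ["wrist","top"]:
    c=imaging.capture(n);P=cloud(c)
    for t in ["post_short_center","cap"]: print(n,t,[(np.round(d["location"]).tolist(),round(d["score"],2)) for d in place_of(n,t)])
    m=(P[...,2]>24)&(P[...,2]<45)&(abs(P[...,0]-430)<50)&(abs(P[...,1]+8)<50)
    if m.any(): print(P[m].mean(0),np.percentile(P[m][:,2],90))
    if n=="wrist": save("w3.png",c["image"])
print("to nut cm",(T.T@(np.array([658.5,132,140])-p)/10).round(2))
E
```

```text
time_s: 9.28
position: [430.6, -8.3, 161.7]
tool_rot: [0.002, 0.722, 0.692, 0.001]
contact_force: [0.3, 0.2, -0.6]
grip_width: 34.0
grasp_force: 0.0
[430.6428491   -8.25274983 161.66145484] [ 0.043  0.999 -0.001] [ 0.999 -0.043  0.003] [-0.3   0.27  1.75 -0.    1.12 -0.25]
wrist post_short_center [([432.0, -7.0, 23.0], 0.86)]
wrist cap []
[431.27843214 -11.60716664  34.84800247] 36.78089447721083
top post_short_center []
top cap [([656.0, 136.0, 50.0], 0.72), ([646.0, -94.0, 33.0], 0.39)]
to nut cm [14.99 22.16  2.23]
```

View pics/w3.png

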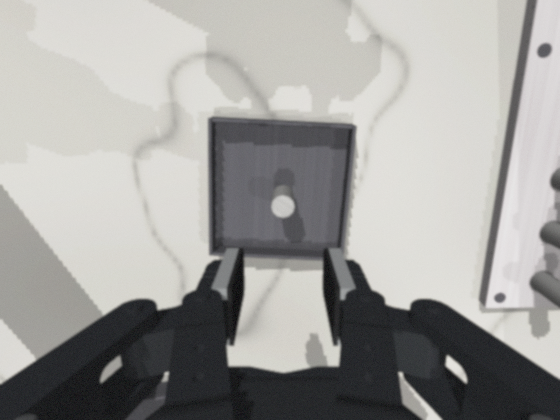

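The post stands upright in the correct tray at (283,206). Its top is about 37 mm up, so its middle is about 20 mm. Next I go over the nut and wind the wrist back to get a long clockwise stroke.

```bash
python3 -m jog '{"grip":[-1,-1,-1,-1,-1,-1,-1,-1,-1,-1,-1,-1],"dp":[[1.5,2.22,0],[1.5,2.22,0],[1.5,2.22,0],[1.5,2.22,0],[1.5,2.22,0],[1.5,2.22,0],[1.5,2.22,0],[1.5,2.22,0],[1.5,2.22,0],[1.5,2.22,0],[0,0,0],[0,0,0]],"yaw":[0,0,0,0,0,0,0,0,0,0,0,0]}' 30
python3 -m jog '{"grip":[-1,-1,-1,-1,-1,-1,-1,-1,-1,-1,-1,-1,-1,-1,-1,-1,-1,-1,-1,-1],"dp":[[0,0,0],[0,0,0],[0,0,0],[0,0,0],[0,0,0],[0,0,0],[0,0,0],[0,0,0],[0,0,0],[0,0,0],[0,0,0],[0,0,0],[0,0,0],[0,0,0],[0,0,0],[0,0,0],[0,0,0],[0,0,0],[0,0,0],[0,0,0]],"yaw":[-7,-7,-7,-7,-7,-7,-7,-7,-7,-7,-7,-7,-7,-7,-7,-7,-7,-7,-7,0]}'
python3 - <<'E'
from h import *
s=manip.state();T=q2R(s["tool_rot"]);p=s["position"];print(p,T[:,0].round(3),T[:,1].round(3),s["joint_positions"].round(2))
c=imaging.capture("wrist");P=cloud(c);save("w4.png",c["image"])
m=(P[...,2]>42)&(P[...,2]<100)&(np.hypot(P[...,0]-659,P[...,1]-132)<30)
z=P[m][:,2];print("hist",np.histogram(z,bins=np.arange(42,92,2)))
for a,b in((52,75),(80,95)):
    q=P[m&(P[...,2]>a)&(P[...,2]<b)]
    if len(q)>5: print(np.median(q[:,2]),cv2.minEnclosingCircle(q[:,:2].astype(np.float32)))
print("to nut cm",(T.T@(np.array([659,132.2,49])-p)/10).round(2),proj(c,[659,132,60]))
E
```

```text
time_s: 10.58
position: [658.6, 132.6, 158.6]
tool_rot: [-0.001, 0.722, 0.692, -0.001]
contact_force: [0.5, 0.4, 0.0]
grip_width: 85.6
grasp_force: 0.0
time_s: 12.25
position: [657.7, 131.5, 160.0]
tool_rot: [-0.001, -0.348, 0.937, 0.0]
contact_force: [-0.2, 0.5, 0.5]
grip_width: 85.4
grasp_force: 0.0
[657.67466132 131.52159914 160.04014163] [-0.757 -0.653  0.001] [-0.653  0.757  0.001] [ 0.02  0.66  1.06 -0.    1.42 -2.26]
hist (array([ 30,  30,  29,  25,  32,  33,  33,  31,  89, 572, 910,  48,   1,
        19,  43,   1,  17,  50,   2,  26, 114, 352,  29,   0]), array([42, 44, 46, 48, 50, 52, 54, 56, 58, 60, 62, 64, 66, 68, 70, 72, 74,
       76, 78, 80, 82, 84, 86, 88, 90]))
62.15600906653265 ((658.3937377929688, 131.7591552734375), 18.585744857788086)
84.85158198832528 ((658.314453125, 131.69125366210938), 7.863326549530029)
to nut cm [-0.16 -0.04 11.1 ] (np.float64(282.91449786924915), np.float64(213.0386340236545))
```

View pics/w4.png

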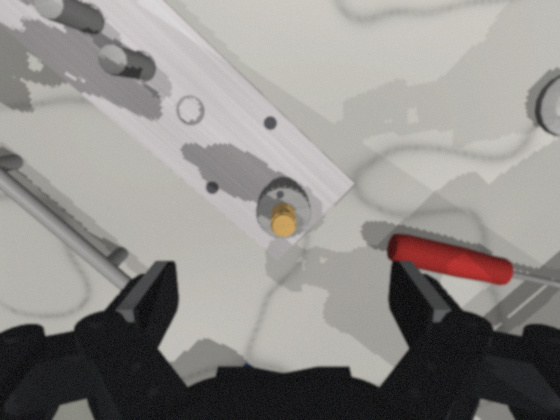

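The wrist view shows the nut centred at (284,208), with the dimple near (281,195) and the stud at (284,220). The nut's top is at about 62.3 mm, so it sits about 0.55 turn (200°) up. Now I grip it.

```bash
python3 -m jog '{"grip":[-1,-1,-1,-1,-1,-1,-1,-1,-1,1,1,1,1,1,1,1,1],"dp":[[-0.1,0,1],[0,0,2],[0,0,2],[0,0,2],[0,0,1.5],[0,0,1.2],[0,0,1],[0,0,0.5],[0,0,0],[0,0,0],[0,0,0],[0,0,0],[0,0,0],[0,0,0],[0,0,0],[0,0,0],[0,0,0]],"yaw":[0,0,0,0,0,0,0,0,0,0,0,0,0,0,0,0,0]}' 40
python3 -c "
from h import *
s=manip.state();print(s['ft_torque'].round(2),s['position'])"
```

```text
time_s: 13.72
position: [659.4, 133.0, 49.0]
tool_rot: [0.0, -0.346, 0.938, -0.0]
contact_force: [-1.9, 1.4, 5.3]
grip_width: 35.2
grasp_force: 39.5
[ 0.15  0.29 -0.02] [659.42465208 132.95996467  49.00591699]
```

```bash
python3 -m jog '{"grip":[1,1,1,1,1,1,1,1,1,1],"dp":[[0,0,0.015],[0,0,0.015],[0,0,0.015],[0,0,0.015],[0,0,0.015],[0,0,0.015],[0,0,0.015],[0,0,0.015],[0,0,0.015],[0,0,0.015]],"yaw":[7,7,7,7,7,7,7,7,7,7]}' 40
python3 -c "
from h import *
s=manip.state();print(s['ft_torque'].round(2),s['position'],s['joint_positions'][5])"
python3 -m jog '{"grip":[1,1,1,1,1,1,1,1,1,1],"dp":[[0,0,0.015],[0,0,0.015],[0,0,0.015],[0,0,0.015],[0,0,0.015],[0,0,0.015],[0,0,0.015],[0,0,0.015],[0,0,0.015],[0,0,0.015]],"yaw":[7,7,7,7,7,7,7,7,7,7]}' 40
python3 -c "
from h import *
s=manip.state();print(s['ft_torque'].round(2),s['position'],s['joint_positions'][5])"
```

```text
time_s: 14.55
position: [659.5, 131.7, 47.4]
tool_rot: [0.001, 0.257, 0.966, -0.001]
contact_force: [-1.5, -4.7, 5.8]
grip_width: 34.9
grasp_force: 39.7
[-0.81  0.3   0.15] [659.53868386 131.71992929  47.43463249] -1.0276006984179027
time_s: 15.38
position: [658.4, 131.2, 45.8]
tool_rot: [0.0, 0.765, 0.644, -0.002]
contact_force: [-8.3, -7.6, 8.5]
grip_width: 35.1
grasp_force: 39.9
[-1.11  1.15  0.13] [658.43706528 131.22621426  45.80194275] 0.19415487447214294
```

```bash
python3 -m jog '{"grip":[1,1,1,1,1,1],"dp":[[0,0,0.015],[0,0,0.015],[0,0,0.015],[0,0,0.015],[0,0,0.015],[0,0,0.015]],"yaw":[7,7,7,7,7,7]}' 40
python3 -c "
from h import *
s=manip.state();print(s['ft_torque'].round(2),s['position'],s['joint_positions'][5])"
python3 -m jog '{"grip":[1,1,1],"dp":[[0,0,0.015],[0,0,0.015],[0,0,0.015]],"yaw":[7,7,7]}' 40
python3 -c "
from h import *
s=manip.state();print(s['ft_torque'].round(2),s['position'],s['joint_positions'][5])"
```

```text
time_s: 15.88
position: [657.8, 131.6, 44.8]
tool_rot: [0.0, 0.945, 0.327, -0.002]
contact_force: [-10.5, -5.4, 9.7]
grip_width: 35.3
grasp_force: 40.1
[-0.83  1.63  0.13] [657.76453361 131.60509795  44.84685119] 0.9271993144841559
time_s: 16.13
position: [657.6, 131.9, 44.4]
tool_rot: [0.001, 0.989, 0.15, -0.002]
contact_force: [-11.1, -4.5, 10.4]
grip_width: 34.7
grasp_force: 40.1
[-0.68  1.62  0.16] [657.57615704 131.9224922   44.36865361] 1.293720345230069
```

```bash
for i in 1; do python3 -m jog '{"grip":[1,1,1],"dp":[[0,0,0.01],[0,0,0.01],[0,0,0.01]],"yaw":[7,7,7]}' 40
python3 -c "
from h import *
s=manip.state();print(s['ft_torque'].round(2),s['joint_positions'][5])"; done
python3 -m jog '{"grip":[1,1,1],"dp":[[0,0,0],[0,0,0],[0,0,0]],"yaw":[7,7,7]}' 40
python3 -c "
from h import *
s=manip.state();print(s['ft_torque'].round(2),s['joint_positions'][5])"
```

```text
time_s: 16.38
position: [657.5, 132.3, 43.9]
tool_rot: [0.001, 0.999, -0.033, -0.002]
contact_force: [-11.1, -2.3, 8.3]
grip_width: 35.1
grasp_force: 40.0
[-0.36  1.59  0.  ] 1.660225591489322
time_s: 16.63
position: [659.6, 131.8, 44.0]
tool_rot: [0.001, 0.977, -0.214, 0.001]
contact_force: [-3.3, -4.1, 2.1]
grip_width: 35.0
grasp_force: 40.1
[-0.48  0.49  1.08] 2.0251943848822185
```

```bash
python3 -m jog '{"grip":[1,1,1,1,1],"dp":[[0,0,0],[0,0,0],[0,0,0],[0,0,0],[0,0,0]],"yaw":[6,6,0,0,0]}' 40
python3 - <<'E'
from h import *
s=manip.state();print(s['ft_torque'].round(2),s['joint_positions'][5])
c=imaging.capture("wrist");P=cloud(c);u,v=map(int,proj(c,[658.5,132,58]));print(u,v,c["image"].shape)
m=(P[...,2]>50)&(P[...,2]<75)&(np.hypot(P[...,0]-658.5,P[...,1]-132)<16)
z=P[m][:,2];print(len(z),np.histogram(z,bins=np.arange(50,76)))
y0,x0=max(0,v-70),max(0,u-90);save("w5.png",cv2.resize(c["image"][y0:v+70,x0:u+90],None,fx=4,fy=4,interpolation=cv2.INTER_CUBIC))
E
```

```text
time_s: 17.05
position: [659.9, 131.3, 43.9]
tool_rot: [0.001, 0.95, -0.312, 0.001]
contact_force: [1.2, -6.7, 1.6]
grip_width: 35.2
grasp_force: 40.1
[-1.02 -0.13  0.71] 2.2291868145065354
283 311 (420, 560, 3)
4427 (array([   0,    0,    0,    0,    0,   74, 1247, 1667,  306,  107,   35,
         13,   24,   75,  146,  124,   55,   17,   24,   76,  175,  142,
         60,   29,   31]), array([50, 51, 52, 53, 54, 55, 56, 57, 58, 59, 60, 61, 62, 63, 64, 65, 66,
       67, 68, 69, 70, 71, 72, 73, 74, 75]))
```

View pics/w5.png

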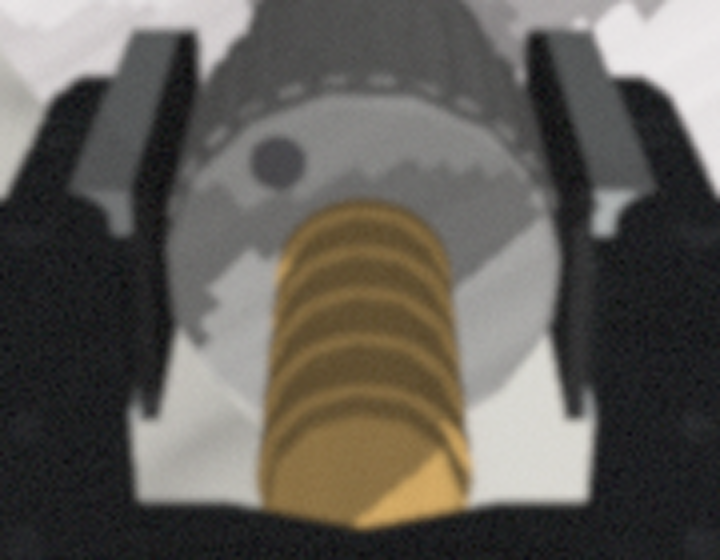

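The nut's top is at 57.3 mm (57–58 mm expected when bottomed) and the torque rose from 0.15 to about 1 N m, so the nut is bottomed. The dimple is at crop (278,163). Now I back off 90°.

```bash
python3 -m jog '{"grip":[1,1,1,1,1,1,1,1,1,1,1,1,1,1,1,1],"dp":[[0,0,-0.015],[0,0,-0.015],[0,0,-0.015],[0,0,-0.015],[0,0,-0.015],[0,0,-0.015],[0,0,-0.015],[0,0,-0.015],[0,0,-0.015],[0,0,-0.015],[0,0,-0.015],[0,0,-0.015],[0,0,-0.015],[0,0,0],[0,0,0],[0,0,0]],"yaw":[-7,-7,-7,-7,-7,-7,-7,-7,-7,-7,-7,-7,-7,-1,0,0]}' 40
python3 - <<'E'
from h import *
s=manip.state();print(s['ft_torque'].round(2),s['joint_positions'][5])
c=imaging.capture("wrist");P=cloud(c);u,v=map(int,proj(c,[658.5,132,60]))
m=(P[...,2]>50)&(P[...,2]<75)&(np.hypot(P[...,0]-658.5,P[...,1]-132)<16)
z=P[m][:,2];print(u,v,len(z),np.histogram(z,bins=np.arange(50,70))[0])
save("w6.png",cv2.resize(c["image"][v-70:v+70,u-90:u+90],None,fx=4,fy=4,interpolation=cv2.INTER_CUBIC))
c=imaging.capture("top");P=cloud(c)
m=(P[...,2]>48)&(P[...,2]<64)&(abs(P[...,0]-653)<20)&(P[...,1]<20)&(P[...,1]>-120)
k,l,st,cen=cv2.connectedComponentsWithStats(m.astype(np.uint8))
for i in range(1,k): print(P[l==i].mean(0).round(),len(P[l==i]))
m=(P[...,2]>24)&(P[...,2]<45)&(abs(P[...,0]-430)<50)&(abs(P[...,1]+8)<50);print("short",P[m].mean(0))
E
```

```text
time_s: 18.43
position: [659.5, 133.6, 45.9]
tool_rot: [-0.0, 0.886, 0.464, 0.001]
contact_force: [0.5, 5.7, 2.5]
grip_width: 34.8
grasp_force: 40.2
[ 0.86 -0.1   0.07] 0.6282305044680642
282 311 4302 [   0    0    0    0    0    0    0   94 1386 1697  173   10   27   75
  137  114   48   12   32]
[654.  -7.  57.] 53
[652. -52.  56.] 52
[651. -96.  57.] 53
short [430.32983307 -13.8147509   36.51558403]
```

View pics/w6.png

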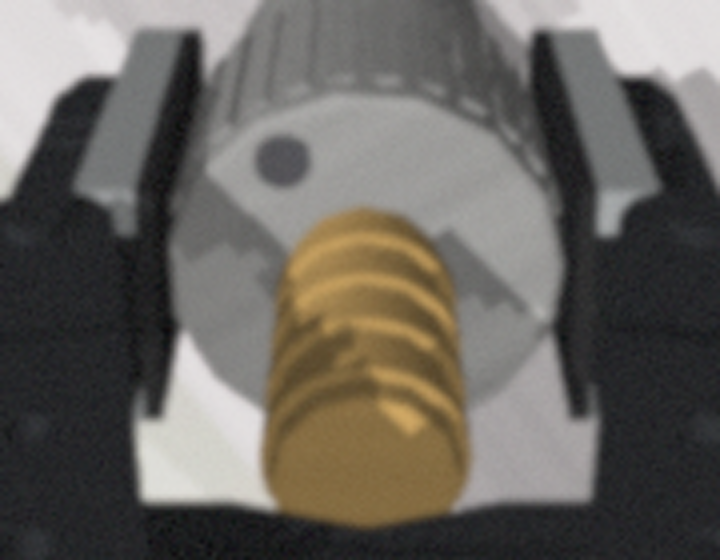

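The dimple sits at (283,160), the same place between the fingers as before, so the nut turned with them by 1.60 rad. Its top rose 2 mm, the grip force is 40 N, and the posts are where they were.

```bash
python3 -c "
from h import *
print(workorder.sign_off())"
```

```text
the job is handed in; nothing more can be done
None
```

The job is handed in, with no verdict returned: the short post stands in the left scrap tray, the good posts are in their pockets, and the nut was bottomed, backed off about 92°, and is still gripped at 40 N.

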